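Snap the lid onto the party-favour tub

TASK

The party favours are packed: put the large round lid on the open round tub of bouncy balls and press it down until it snaps fully home all round, with the tub left standing upright. Leave the small round lid and the square lid where they lie.

Things in the scene. Friction and masses are not known exactly. Their poses are not given: they have to be found in the camera images.
- tub: Open round white plastic tub with six bouncy balls in it, loose, 0.45 kg, upright. 80 mm high, 106 mm across, mouth 96 mm across inside. Origin: centre of its underside, z up. Four sprung nubs (radius 4 mm) stand 3.5 mm out of the inner wall, 5.5 mm below the rim; the balls reach up to 48 mm above the origin.
- lid: Large round lid of the tub, white plastic, loose, 70 g. Plate 114 mm across, 4 mm thick; tapered plug below, 26 mm deep, 72 mm across at its bottom, 94 mm at its bead; on top a central knob 26 mm across, 30 mm high. Origin: centre of the plug's bottom, z up; plate top at 30 mm, knob top at 60. On the nubs it sits 13 mm too high; 8-15 N snaps it home, plate on rim, origin 54 mm above the tub's.
- lid_small: Bystander: small round lid, 78 mm across, same white plastic, knob (26 mm across, 30 mm high, top at 60 mm) and height as the large one; it does not fit. Origin: centre of its underside, z up.
- lid_square: Bystander: square lid, 90 mm by 90 mm, same plastic, knob and height; it does not fit. Origin: centre of its underside, z up.
Things that resemble listed ones, but are neither listed nor needed, are in the scene too. What is shaped like the lid but blue is not meant.

How it is judged:
By the outcome, as a careful person would: the job done as asked, in the order asked, and still so for the second after the job is handed in, with the robot touching nothing.
It also fails if it takes over 38 s, if anything falls off the work surface, if the arm or the gripper's body presses on something with over 40 N, if the wrist force passes 120 N, or if a joint passes its speed limit or range.

ROBOT

A 6-joint arm with a two-finger parallel gripper is mounted at the origin on the work surface. World frame = base frame: x ahead of the robot, y to its left, z up, the work surface at z = 0. Lengths are in mm, angles in rad, forces in N, time in s.
With the tool pointing down it reaches from about 350 to 975 mm from the base axis. Payload 7.1 kg.
Tool frame: the origin (TCP) lies midway between the tips of the shut fingers; the grasp point (between the pads) lies 19 mm behind it; z points along the fingers, y is the line along which they close (so a half turn about z gives the same grasp; the last joint's range is limited). The gripper opens to 88 mm and grips with 3 to 60 N. Pads are 20 mm wide; open, the fingers measure 115 mm over their backs; the gripper's body (75 mm by 178 mm) begins 61 mm behind the grasp point.
Start: joints at [1.2, 0.423, 1.63, -0, 1.089, -0.019], TCP at [215.335, 586.716, 198.175] pointing down, gripper open.
Joint ranges: [-3, 3], [-0.9, 2.11], [0.09, 2.58], [-1.31, 4.45], [0.11, 2.69], [-2.54, 2.54]. Speed limits (rad/s): [2.39, 2.39, 3.01, 3.14, 3.14, 3.14].

INTERFACE

Orientations are given as a rotation vector (axis times angle).
In Python, from workcell import ctrl gives the robot as it stands. The module is installed in compiled form; this text tells all that it offers.
- The arm moves only by the tool servo_tool, never from a script. Its argument "increments" is a list of rows, each a list of 7 numbers: the shift along the world's x, y, z in cm, then the turn, a rotation vector about the world's x, y, z in degrees, then the opening, from -1 (shut) to 1 (fully open). A call has 1 to 20 rows; each row is the pose to reach, as a shift and turn from the pose commanded when the call began; what a row does not reach only later rows make up. A row lasts 1/12 s, in which the tool goes at most 41.7 mm and 7.16 degrees, less where a joint would pass 70% of its speed; a pose out of reach is approached as far as the arm can. A call with a gripper value outside its range is refused whole. The fingers move at their own pace and stop on an object; the grip force is fixed at half the most. Time passes only in rows, so rows that repeat a pose let the fingers close. It gives the time, the measured TCP pose, the force, the opening and the grip force at its end, in the units of the state.
- ctrl.get_obs(): the state, without advancing time (a new reading comes with each control period).
- ctrl.get_image(name): name is "scene" or "side" or "wrist"; returns a dict with "image" (384x512x3 uint8, red, green, blue), "fx", "fy", "cx", "cy" (pixels), "k1" (the pictures are not rectified: a ray, as slopes to the right and down, at radius r is drawn at 1 + k1 r^2 times it, then the intrinsics apply), "extrinsics" (4x4, takes a point from camera to world coordinates); the wrist camera has in their place "tool_from_camera" (4x4, takes a point from camera to tool coordinates, whose origin is the TCP and whose axes are the flange's). Camera axes: x right, y up, looking along -z (the intrinsics and any distortion apply to the point x, -y, -z); pixel columns grow to the right and rows downward; lengths in mm; the calibration is good to about 2 mm. A picture is of the moment at which its call begins: read the wrist's pose just before it. There is no depth.
- ctrl.close_job(): hands the job in; it is judged then, once.
The state is a dict: "t": time; "qpos": joint angles; "qvel": joint speeds; "joint_torque": joint torques, N m; "ee_pos": TCP position; "orientation": TCP orientation; "ft_force": force on the tool from outside, world axes, zero at the start; "moment": the same for the moment, N m; "width": finger opening in mm; "grasp_force": force on a finger pad.
Only numpy, scipy, OpenCV 4.12 (cv2) and the standard library are available. Lean on these libraries where they do the work, as an engineer would, in place of code of your own. Each camera call takes 0.05 s, during which the arm holds its last target. There are 200 camera calls.

## Working session

There is one attempt and no reset: what is moved stays moved. The work goes in short steps, Python scripts to look and compute and a tool call to move; the robot and the scene stay as the last step left them, time stands still between calls to the robot, and variables do not carry over. Pictures are saved under pics/ and viewed, at most 10 in all, crops included, and the job is handed in when it is done.

Besides the shell and the picture viewer there is one more tool, called after "Call:" by a JSON object that holds its "op" and its "data", one argument or row to a line. servo_tool: Moves the arm, as the interface text tells. Its arguments: {"type":"object","properties":{"increments":{"type":"array","items":{"type":"array","items":{"type":"number"}}}},"required":["increments"]}

```bash
mkdir -p pics; cat > h.py <<'E'
import numpy as np, cv2
from scipy.spatial.transform import Rotation as R
from workcell import ctrl
def grab(name,fn=None):
    o=ctrl.get_obs(); d=ctrl.get_image(name)
    if name=="wrist":
        T=np.eye(4);T[:3,:3]=R.from_rotvec(o["orientation"]).as_matrix();T[:3,3]=o["ee_pos"]
        d["extrinsics"]=T@np.array(d["tool_from_camera"])
    if fn: cv2.imwrite("pics/"+fn,d["image"][:,:,::-1])
    return d
def ray(d,u,v):
    K=np.array([[d["fx"],0,d["cx"]],[0,d["fy"],d["cy"]],[0,0,1.]])
    p=cv2.undistortPoints(np.array([[[u,v]]],float),K,np.array([d["k1"],0,0,0.]))[0,0]
    E=np.array(d["extrinsics"]); return E[:3,3],E[:3,:3]@np.array([p[0],-p[1],-1])
def onplane(d,u,v,z):
    c,r=ray(d,u,v); return c+r*(z-c[2])/r[2]
E
python3 - <<'E'
from h import *
a=grab("scene");b=grab("side")
cv2.imwrite("pics/a.png",np.hstack([a["image"],b["image"]])[:,:,::-1][:, :])
im=cv2.imread("pics/a.png");
cv2.imwrite("pics/s1.png",cv2.resize(a["image"][:,:,::-1],(768,576)));cv2.imwrite("pics/s2.png",cv2.resize(b["image"][:,:,::-1],(768,576)))
for d in(a,b):print(np.round(d["extrinsics"],2),d["fx"],d["k1"])
E
```

```text
[[-7.00000e-02 -5.30000e-01  8.50000e-01  1.38856e+03]
 [ 1.00000e+00 -2.00000e-02  7.00000e-02  1.12340e+02]
 [-2.00000e-02  8.50000e-01  5.30000e-01  5.73370e+02]
 [ 0.00000e+00  0.00000e+00  0.00000e+00  1.00000e+00]] 425.45955215646205 0.014275578019123205
[[ 1.00000e+00  5.00000e-02 -5.00000e-02  4.53870e+02]
 [-7.00000e-02  7.60000e-01 -6.40000e-01 -8.07040e+02]
 [ 0.00000e+00  6.40000e-01  7.60000e-01  1.03935e+03]
 [ 0.00000e+00  0.00000e+00  0.00000e+00  1.00000e+00]] 465.825657162216 -0.06437611019430287
```

View pics/s1.png

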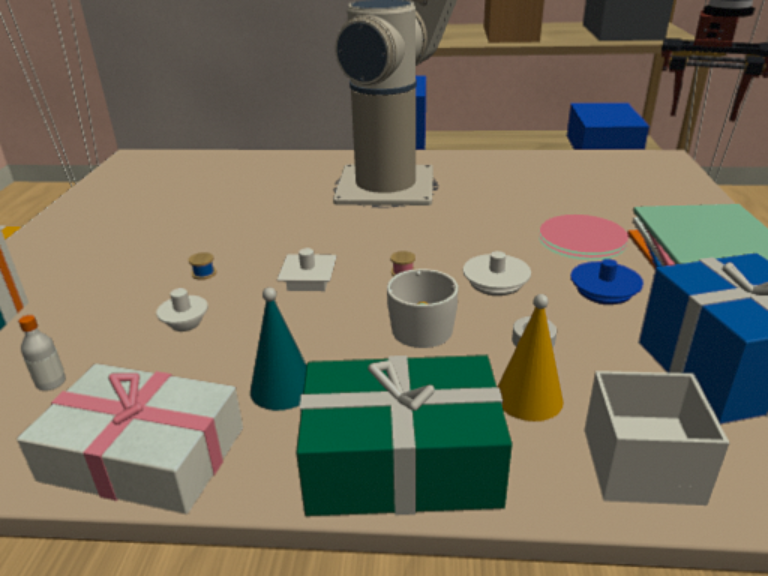

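View pics/s2.png

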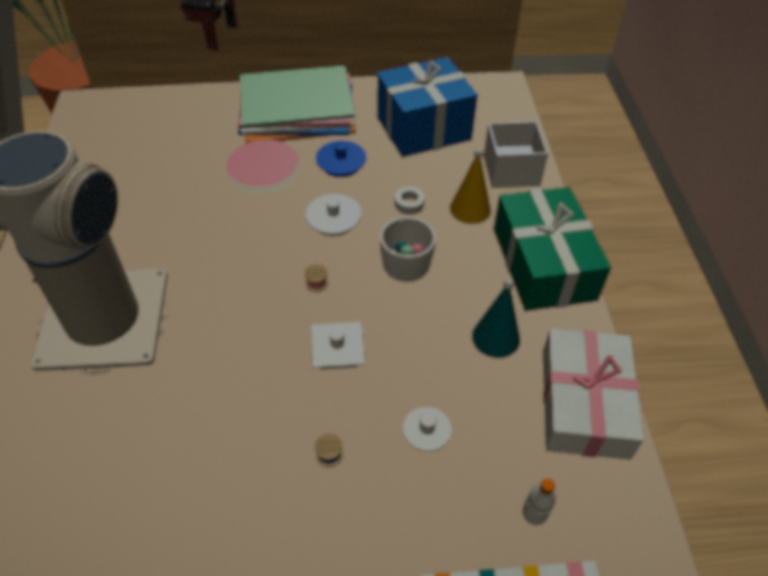

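Side view (768 px scale): large white lid at (333,213). Things it could be taken for: small round lid (427,428), square lid (337,345), blue lid (341,157), white ring (410,200) and pink plate (262,163). I choose the white round one at (333,213). The tub is at (407,248), with the balls visible in it.

```bash
cat > m.py <<'E'
from h import *
S=768/512
a=grab("scene");b=grab("side")
def blob(d,u,v,r,fn=None):
    im=d["image"];hsv=cv2.cvtColor(im,cv2.COLOR_RGB2HSV)
    m=((hsv[...,1]<60)&(hsv[...,2]>90)).astype(np.uint8)
    w=np.zeros_like(m);cv2.circle(w,(int(u),int(v)),r,1,-1);m*=w
    n,l,s,c=cv2.connectedComponentsWithStats(m);k=1+np.argmax(s[1:,4])
    cs,_=cv2.findContours((l==k).astype(np.uint8),cv2.RETR_EXTERNAL,cv2.CHAIN_APPROX_NONE)
    h=cv2.convexHull(max(cs,key=len))[:,0].astype(float)
    return h
for nm,u,v,z,r in(("lid",333,213,28,30),("small",427,428,28,27),("tub",407,248,80,32)):
    h=blob(b,u/S,v/S,r)
    P=np.array([onplane(b,x,y,z)[:2] for x,y in h],np.float32)
    print(nm,"side circle",cv2.minEnclosingCircle(P), P.min(0),P.max(0))
pt=lambda d,u,v,z:np.round(onplane(d,(u+.5)/S-.5,(v+.5)/S-.5,z),1)
print("knob",pt(a,498,256,60),pt(b,333,205,60))
print("rim centre",pt(a,423,288,80),pt(b,408,239,80))
print("ring",pt(b,410,200,15),"cone tip",pt(b,478,154,130),"teal base",pt(b,497,335,0))
c=b["image"][100:200,180:320][:,:,::-1]; cv2.imwrite("pics/c.png",cv2.resize(c,None,fx=5,fy=5,interpolation=cv2.INTER_CUBIC))
E
python3 m.py
```

```text
lid side circle ((435.52178955078125, 223.63595581054688), 63.82699966430664) [374.40628 161.2886 ] [495.261  285.9833]
small side circle ((571.9978637695312, -276.9337463378906), 41.8482666015625) [ 531.3932 -317.2074] [ 612.9122  -235.50368]
tub side circle ((576.4786987304688, 101.48784637451172), 59.564815521240234) [519.7813   42.16514] [631.0515  159.69278]
knob [444.7 221.   60. ] [436.6 212.9  60. ]
rim centre [583.1  99.3  80. ] [575.4  90.6  80. ]
ring [598.9 264.   15. ] cone tip [732.5 267.9 130. ] teal base [724.3 -84.7   0. ]
```

View pics/c.png

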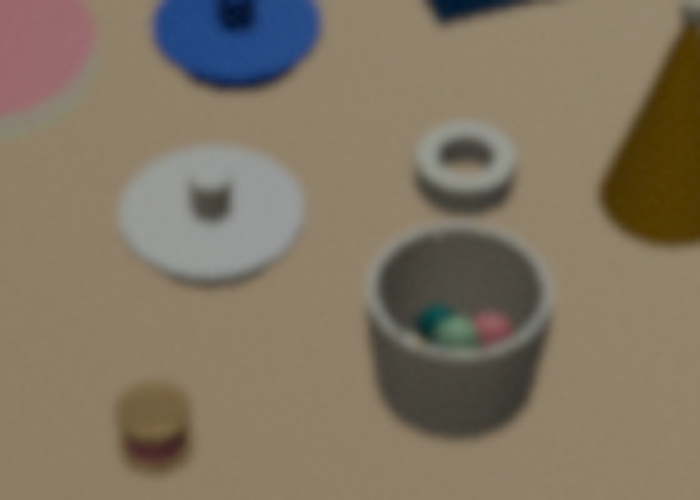

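The crop confirms it: a white round lid with a knob at crop (212,210), about 120 mm across. The tub with balls is at (458,320). The blue lid and the ring are separate things.

Call:
{"op": "servo_tool", "data": {
  "increments": [
    [22.3,-37,-1,0,0,0,1],
    [22.3,-37,-1,0,0,0,1],
    [22.3,-37,-1,0,0,0,1],
    [22.3,-37,-1,0,0,0,1],
    [22.3,-37,-1,0,0,0,1],
    [22.3,-37,-1,0,0,0,1],
    [22.3,-37,-1,0,0,0,1],
    [22.3,-37,-1,0,0,0,1],
    [22.3,-37,-1,0,0,0,1],
    [22.3,-37,-1,0,0,0,1],
    [22.3,-37,-1,0,0,0,1],
    [22.3,-37,-1,0,0,0,1],
    [22.3,-37,-1,0,0,0,1],
    [22.3,-37,-1,0,0,0,1]
  ]
}}

```text
t: 1.37
ee_pos: [437.9, 217.2, 188.1]
orientation: [-0.55, -3.093, -0.0]
ft_force: [-1.2, -0.4, -0.8]
width: 88.0
grasp_force: 0.0
```

```bash
python3 - <<'E'
from h import *
d=grab("wrist","w1.png");o=ctrl.get_obs()
print(o["t"],o["ee_pos"],o["orientation"],o["ft_force"]);print(np.round(R.from_rotvec(o["orientation"]).as_matrix(),2));print(np.round(d["tool_from_camera"],2))
E
```

```text
1.4167 [437.79660084 217.58512272 188.13475916] [-5.48291778e-01 -3.09308096e+00 -2.01494921e-04] [-0.54283254  0.88503965 -0.79824581]
[[-0.94  0.34 -0.  ]
 [ 0.34  0.94  0.  ]
 [ 0.    0.   -1.  ]]
[[   0.      0.97    0.26   69.96]
 [   1.     -0.      0.      0.68]
 [   0.      0.26   -0.97 -186.48]
 [   0.      0.      0.      1.  ]]
```

View pics/w1.png

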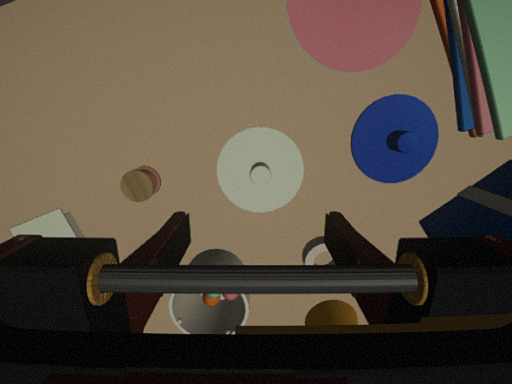

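The wrist view shows the lid plate at (260,170), its knob at (261,175), and the tub partly hidden at (210,300).

```bash
python3 - <<'E'
from h import *
d=grab("wrist");o=ctrl.get_obs()
im=d["image"];hsv=cv2.cvtColor(im,cv2.COLOR_RGB2HSV)
m=((hsv[...,1]<60)&(hsv[...,2]>110)).astype(np.uint8)
n,l,s,c=cv2.connectedComponentsWithStats(m);k=l[145,260];print(s[k],c[k],im[145,260])
cs,_=cv2.findContours((l==k).astype(np.uint8),0,1);h=cv2.convexHull(max(cs,key=len))[:,0]
P=np.array([onplane(d,x,y,30)[:2] for x,y in h],np.float32);print("plate",cv2.minEnclosingCircle(P),cv2.fitEllipse(P))
# knob
g=cv2.GaussianBlur(cv2.cvtColor(im,cv2.COLOR_RGB2GRAY),(3,3),0)[150:200,235:290]
H=cv2.HoughCircles(cv2.resize(g,None,fx=4,fy=4,interpolation=2),3,1,60,param1=60,param2=15,minRadius=32,maxRadius=64)
for x,y,r in H[0][:3]:
    u,v=235+x/4,150+y/4;p=onplane(d,u,v,60);q=onplane(d,u+r/4,v,60);print("knob",u,v,r/4,p,np.linalg.norm(p-q))
E
```

```text
[ 216  127   88   86 5841] [259.57438795 169.44170519] [151 156 137]
plate ((438.3265686035156, 221.62049865722656), 57.4935417175293) ((438.514892578125, 221.65048217773438), (113.95748901367188, 114.42536926269531), 4.343472480773926)
knob 260.125 172.125 9.975 [434.11793952 223.67049303  60.        ] 11.907495265889006
```

Call:
{"op": "servo_tool", "data": {
  "increments": [
    [14,-12,3,0,0,0,1],
    [14,-12,3,0,0,0,1],
    [14,-12,3,0,0,0,1],
    [14,-12,3,0,0,0,1],
    [14,-12,3,0,0,0,1],
    [14,-12,3,0,0,0,1],
    [14,-12,3,0,0,0,1],
    [14,-12,3,0,0,0,1]
  ]
}}

```text
t: 2.13
ee_pos: [576.9, 98.0, 217.5]
orientation: [-0.547, -3.092, 0.0]
ft_force: [0.3, 0.2, 0.3]
width: 87.8
grasp_force: 0.0
```

```bash
python3 - <<'E'
from h import *
d=grab("wrist","w2.png");o=ctrl.get_obs();print(o["ee_pos"],np.abs(o["qvel"]).max())
im=d["image"];g=cv2.GaussianBlur(cv2.cvtColor(im,cv2.COLOR_RGB2GRAY),(3,3),0)
H=cv2.HoughCircles(g,3,1,30,param1=100,param2=15,minRadius=35,maxRadius=75)
for x,y,r in H[0][:5]:
    p=onplane(d,x,y,80);q=onplane(d,x+r,y,80);print(x,y,r,p,np.linalg.norm(p-q))
E
```

```text
[576.80283525  98.1147748  217.63718653] 0.005255754350118101
256.5 174.5 41.1 [576.17120136  98.29591972  80.        ] 50.67969487792653
309.5 36.5 43.6 [450.09827462 206.48498262  80.        ] 48.43879798514567
442.5 10.5 40.8 [472.18455834 354.85839309  80.        ] 47.9788839763839
257.5 217.5 68.9 [629.65407017  80.13825098  80.        ] 88.88462772935928
291.5 179.5 65.5 [596.94541819 136.86494793  80.        ] 81.79555480528525
```

View pics/w2.png

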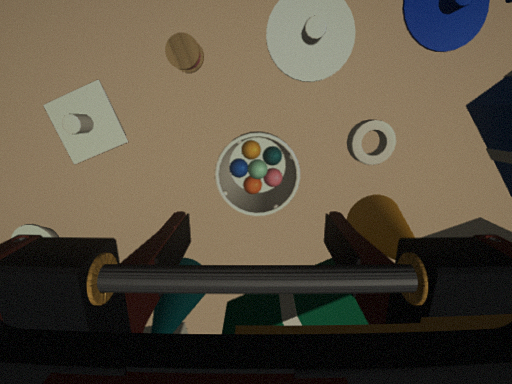

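The tub rim is at (257,174) in w2, radius 41.5 px, which gives about 51 mm (mid-rim) as expected. The balls are inside. Going back to grasp the lid.

Call:
{"op": "servo_tool", "data": {
  "increments": [
    [-14,12.5,-5,0,0,0,1],
    [-14,12.5,-5,0,0,0,1],
    [-14,12.5,-5,0,0,0,1],
    [-14,12.5,-5,0,0,0,1],
    [-14,12.5,-5,0,0,0,1],
    [-14,12.5,-8,0,0,0,0.5],
    [-14,12.5,-11,0,0,0,0.3],
    [-14,12.5,-14,0,0,0,0.0],
    [-14,12.5,-16.5,0,0,0,0.0],
    [-14,12.5,-18.3,0,0,0,0.0],
    [-14,12.5,-18.3,0,0,0,0.0],
    [-14,12.5,-18.3,0,0,0,-1],
    [-14,12.5,-18.3,0,0,0,-1],
    [-14,12.5,-18.3,0,0,0,-1],
    [-14,12.5,-18.3,0,0,0,-1],
    [-14,12.5,-18.3,0,0,0,-1],
    [-14,12.5,-18.3,0,0,0,-1]
  ]
}}

```text
t: 3.6
ee_pos: [438.8, 221.9, 35.9]
orientation: [0.55, 3.092, 0.001]
ft_force: [0.1, 0.3, 0.4]
width: 11.5
grasp_force: 0.0
```

The opening is 11.5 mm, less than the 26 mm knob, so the grasp has failed. Looking again.

```bash
python3 - <<'E'
from h import *
w=grab("wrist");a=grab("scene");b=grab("side")
o=ctrl.get_obs();print(o["width"],o["ee_pos"],o["grasp_force"])
c=[cv2.resize(x,(400,300),interpolation=cv2.INTER_CUBIC) for x in (w["image"],a["image"][120:240,270:430],b["image"][80:200,150:310])]
c.append(np.zeros_like(c[0]))
cv2.imwrite("pics/q.png",np.vstack([np.hstack(c[:2]),np.hstack(c[2:])])[:,:,::-1])
E
```

```text
1.3317089839164251 [438.92207644 221.90944176  35.82921132] 3.1636733666528016
```

View pics/q.png

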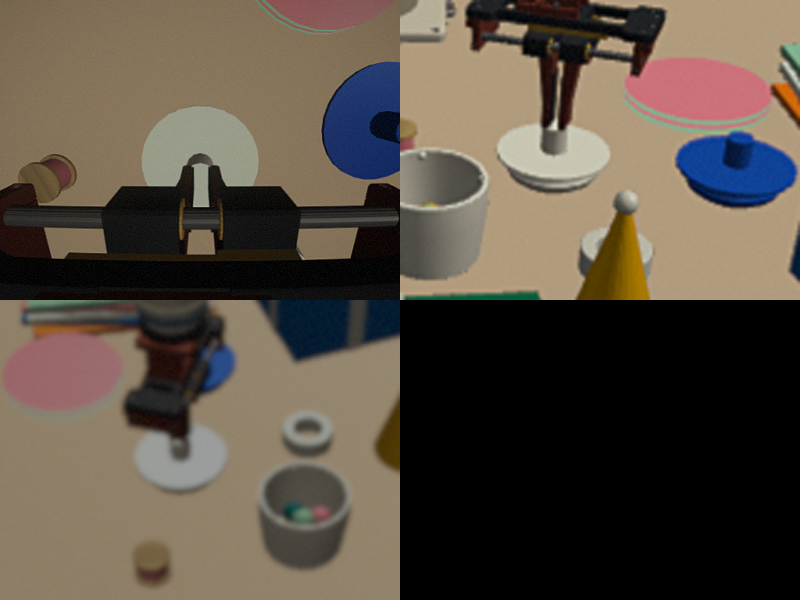

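```bash
cat > p.py <<'E'
from h import *
def proj(d,P):
    E=np.linalg.inv(np.array(d["extrinsics"]));p=E[:3,:3]@np.array(P,float)+E[:3,3]
    s=np.array([p[0],-p[1]])/-p[2];s=s*(1+d["k1"]*(s@s));return s*[d["fx"],d["fy"]]+[d["cx"],d["cy"]]
def plate(d,u,v,z=30):
    hsv=cv2.cvtColor(d["image"],cv2.COLOR_RGB2HSV);m=((hsv[...,1]<60)&(hsv[...,2]>110)).astype(np.uint8)
    l=cv2.connectedComponents(m)[1];k=l[v,u]
    cs=cv2.findContours((l==k).astype(np.uint8),0,1)[0];h=cv2.convexHull(max(cs,key=len))[:,0]
    return np.array([onplane(d,x,y,z)[:2] for x,y in h],np.float32),h
if __name__=="__main__":
    w=grab("wrist");a=grab("scene")
    o=ctrl.get_obs();print(o["width"],o["ee_pos"],o["ft_force"])
    print("tcp in wrist",proj(w,o["ee_pos"])*400/512,"scene",(proj(a,o["ee_pos"])-[270,120])*2.5)
    P,h=plate(w,230,170);print("wrist plate",cv2.minEnclosingCircle(P),h[:,1].max(),len(P))
    Q=P[h[:,1]<h[:,1].min()+55];A=np.c_[2*Q,np.ones(len(Q))];s=np.linalg.lstsq(A,(Q**2).sum(1),rcond=None)[0];print("lsq",s[:2],np.sqrt(s[2]+s[:2]@s[:2]))
    # scene: plate ellipse centre and knob
    for q in ((555,150,30),(554,126,60)):print("scene",onplane(a,q[0]/2.5+270,q[1]/2.5+120,q[2]))
E
python3 p.py
```

```text
0.5425854560159324 [439.03742492 221.97808986  35.86725063] [-0.36247892 -0.48119791  7.36657898]
tcp in wrist [200.12150163 167.55759946] scene [153.45168418 144.49631256]
wrist plate ((438.15966796875, 221.8451385498047), 57.04294967651367) 237 39
lsq [437.83838264 221.95364446] 56.620048342132705
scene [428.91064265 617.5163582   30.        ]
scene [434.46905929 606.71856884  60.        ]
```

```bash
python3 - <<'E'
from p import *
w=grab("wrist");a=grab("scene");b=grab("side")
f=lambda x:cv2.resize(x,(400,300),interpolation=cv2.INTER_CUBIC)
c=[f(w["image"][120:240,180:340]),f(a["image"][145:205,290:370]),f(b["image"][105:165,180:260]),f(w["image"])]
cv2.imwrite("pics/q2.png",np.vstack([np.hstack(c[:2]),np.hstack(c[2:])])[:,:,::-1])
for z in(30,60):print(z,proj(w,[438.3,221.7,z]),proj(a,[438.3,221.7,z]),proj(b,[438.3,221.7,z]))
E
```

```text
30 [255.35456145 210.87318352] [331.08827207 179.66104797] [222.74878625 141.54013364]
60 [255.12954877 226.59276269] [331.91153572 169.27185488] [222.30269083 134.4583466 ]
```

View pics/q2.png

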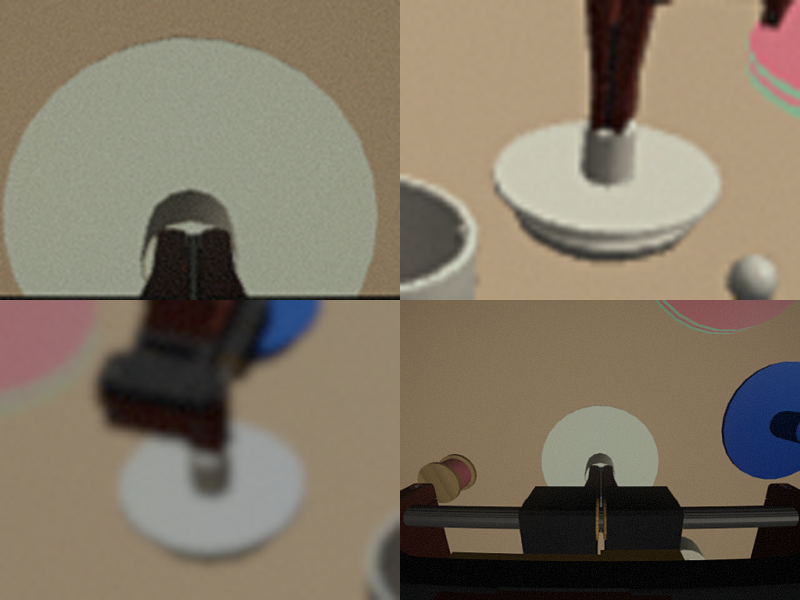

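In q2 the shut fingers look as if they stand on the knob top (scene crop, about (610,130)), although the reported TCP is at z 36. I'll lift, open, and check where the tips are relative to the reported TCP.

Call:
{"op": "servo_tool", "data": {
  "increments": [
    [0,0,4,0,0,0,-1],
    [0,0,6,0,0,0,-1],
    [0,0,6,0,0,0,-1],
    [0,0,6,0,0,0,-1]
  ]
}}

```text
t: 4.33
ee_pos: [439.1, 222.0, 96.1]
orientation: [0.55, 3.091, 0.002]
ft_force: [-0.4, 0.4, 0.8]
width: 0.3
grasp_force: 0.0
```

```bash
python3 - <<'E'
from p import *
w=grab("wrist");a=grab("scene");b=grab("side")
o=ctrl.get_obs();print(o["t"],o["width"],o["ee_pos"],o["ft_force"])
f=lambda x:cv2.resize(x,(400,300),interpolation=cv2.INTER_CUBIC)
def mk(d,x0,y0,W,Hh):
    c=f(d["image"][y0:y0+Hh,x0:x0+W]).copy();k=400/W
    for P,col in((o["ee_pos"],(255,0,0)),(o["ee_pos"]+np.array([0,0,19]),(0,255,0)),([438.3,221.7,30],(0,0,255)),([438.3,221.7,60],(255,0,255))):
        u=proj(d,P);cv2.circle(c,(int((u[0]+.5-x0)*k),int((u[1]+.5-y0)*k)),3,col,1)
    return c
c=[mk(w,180,120,160,120),mk(a,290,125,120,90),mk(b,180,85,120,90),f(w["image"])]
cv2.imwrite("pics/q3.png",np.vstack([np.hstack(c[:2]),np.hstack(c[2:])])[:,:,::-1])
E
```

```text
4.4833 0.5895904749672125 [437.57055202 221.29478882  94.27485386] [-0.49459096 -0.88736427  0.34615282]
```

View pics/q3.png

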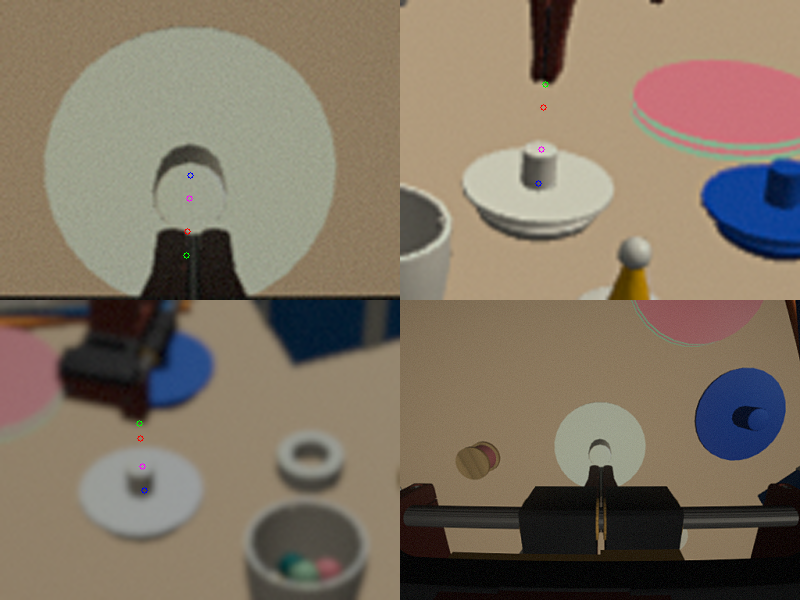

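The lid hasn't moved, and the fingers really did close above the knob. The real tips are about 24 mm higher than the reported TCP: in the scene crop they end at (545,82), against the red TCP mark at (543,107). Contact with the 60 mm knob top at reported z 36 agrees. So I'll grasp at reported z of about 12.

Call:
{"op": "servo_tool", "data": {
  "increments": [
    [0,0,-1,0,0,0,0.2],
    [0,0,-2,0,0,0,0.2],
    [0,0,-2,0,0,0,0.2],
    [0,0,-2,0,0,0,0.2],
    [0,0,-2,0,0,0,0.2],
    [0,0,-4,0,0,0,0.2],
    [0,0,-6,0,0,0,0.2],
    [0,0,-7.3,0,0,0,0.2],
    [0,0,-8.2,0,0,0,0.2],
    [0,0,-8.2,0,0,0,0.2]
  ]
}}

```text
t: 5.32
ee_pos: [437.4, 221.3, 11.8]
orientation: [-0.549, -3.091, 0.002]
ft_force: [-0.1, -0.2, -0.4]
width: 52.3
grasp_force: 0.0
```

Call:
{"op": "servo_tool", "data": {
  "increments": [
    [0,0,0,0,0,0,-1],
    [0,0,0,0,0,0,-1],
    [0,0,0,0,0,0,-1],
    [0,0,0,0,0,0,-1],
    [0,0,0,0,0,0,-1],
    [0,0,0,0,0,0,-1],
    [0,0,0,0,0,0,-1],
    [0,0,0,0,0,0,-1]
  ]
}}

```text
t: 5.98
ee_pos: [438.8, 221.9, 13.9]
orientation: [0.55, 3.092, 0.001]
ft_force: [-0.3, 0.9, 6.5]
width: 25.4
grasp_force: 30.0
```

Call:
{"op": "servo_tool", "data": {
  "increments": [
    [0,0,2,0,0,0,-1],
    [0,0,5,0,0,0,-1],
    [0,0,8,0,0,0,-1],
    [0,0,10.5,0,0,0,-1],
    [3.5,-3,10.5,0,0,0,-1],
    [5.5,-5,10.5,0,0,0,-1],
    [7.5,-6.5,10.5,0,0,0,-1],
    [9.5,-8.5,10.5,0,0,0,-1],
    [11.5,-10,10.5,0,0,0,-1],
    [13,-11.5,10.5,0,0,0,-1],
    [13.8,-12.3,10.5,0,0,0,-1],
    [13.8,-12.3,10.5,0,0,0,-1],
    [13.8,-12.3,10.5,0,0,0,-1]
  ]
}}

```text
t: 7.07
ee_pos: [575.7, 98.6, 117.8]
orientation: [-0.551, -3.092, 0.0]
ft_force: [-1.3, -0.0, -1.2]
width: 25.7
grasp_force: 30.0
```

```bash
python3 - <<'E'
from p import *
w=grab("wrist");a=grab("scene");b=grab("side")
o=ctrl.get_obs();print(o["t"],o["width"],o["ee_pos"],o["ft_force"],o["moment"])
f=lambda x:cv2.resize(x,(400,300),interpolation=cv2.INTER_CUBIC)
tub=[576.5,98.9]; L=105
def mk(d,x0,y0,W,Hh):
    c=f(d["image"][y0:y0+Hh,x0:x0+W]).copy();k=400/W
    for r,z,col in((53,80,(0,255,0)),(57,30+L,(255,0,0))):
        pts=np.array([(proj(d,[tub[0]+r*np.cos(t),tub[1]+r*np.sin(t),z])+.5-[x0,y0])*k for t in np.linspace(0,6.283,60)])
        cv2.polylines(c,[pts.astype(int)],True,col,1)
    return c
c=[mk(w,180,120,160,120),mk(a,220,115,120,90),mk(b,215,115,120,90),mk(w,0,0,512,384)]
cv2.imwrite("pics/q4.png",np.vstack([np.hstack(c[:2]),np.hstack(c[2:])])[:,:,::-1])
P,h=plate(w,230,170,30+L);print(cv2.minEnclosingCircle(P))
E
```

```text
7.2167 25.396171120649317 [575.14440514  99.55207551 118.02270224] [-0.10451008  0.28945392 -0.97861231] [ 0.01681192 -0.01720967 -0.05169895]
((574.6734008789062, 99.68374633789062), 56.54787063598633)
```

View pics/q4.png

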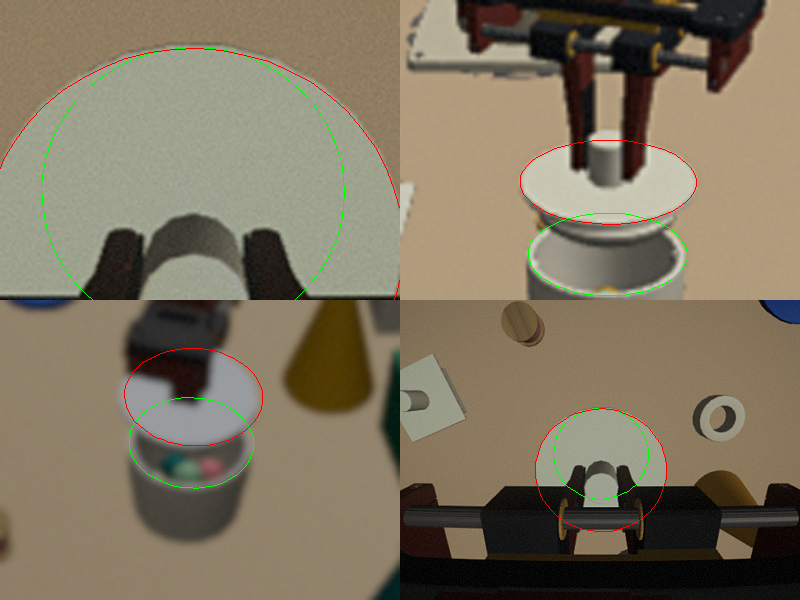

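The lid is held level above the tub, and both outlines match the drawn circles to about 1 mm. Lowering to just onto the nubs.

Call:
{"op": "servo_tool", "data": {
  "increments": [
    [0.1,0,-1.5,0,0,0,-1],
    [0.1,0,-2.5,0,0,0,-1],
    [0.1,0,-3.2,0,0,0,-1],
    [0.1,0,-3.6,0,0,0,-1],
    [0.1,0,-3.9,0,0,0,-1],
    [0.1,0,-3.9,0,0,0,-1],
    [0.1,0,-3.9,0,0,0,-1]
  ]
}}

```text
t: 7.8
ee_pos: [577.3, 98.7, 79.0]
orientation: [-0.55, -3.093, 0.0]
ft_force: [1.7, -0.8, -1.8]
width: 25.2
grasp_force: 30.0
```

Call:
{"op": "servo_tool", "data": {
  "increments": [
    [0,0,-0.3,0,0,0,-1],
    [0,0,-0.5,0,0,0,-1],
    [0,0,-0.7,0,0,0,-1],
    [0,0,-0.7,0,0,0,-1]
  ]
}}

```text
t: 8.13
ee_pos: [577.3, 98.7, 72.0]
orientation: [0.55, 3.093, 0.0]
ft_force: [1.9, -1.7, -1.9]
width: 25.5
grasp_force: 30.0
```

Call:
{"op": "servo_tool", "data": {
  "increments": [
    [0,0,-0.2,0,0,0,-1],
    [0,0,-0.4,0,0,0,-1],
    [0,0,-0.5,0,0,0,-1],
    [0,0,-0.5,0,0,0,-1]
  ]
}}

```text
t: 8.47
ee_pos: [577.5, 98.7, 67.9]
orientation: [0.55, 3.093, 0.0]
ft_force: [-1.8, -2.6, 8.6]
width: 25.3
grasp_force: 30.0
```

Call:
{"op": "servo_tool", "data": {
  "increments": [
    [0,0,-0.1,0,0,0,-1],
    [0,0,-0.2,0,0,0,-1],
    [0,0,-0.2,0,0,0,-1]
  ]
}}

```text
t: 8.72
ee_pos: [577.6, 98.7, 67.7]
orientation: [0.55, 3.093, 0.0]
ft_force: [-8.5, -4.2, 27.4]
width: 25.1
grasp_force: 30.0
```

Call:
{"op": "servo_tool", "data": {
  "increments": [
    [0,0,0.2,0,0,0,-1],
    [0,0,0.2,0,0,0,0.3],
    [0,0,0.2,0,0,0,0.3],
    [0,0,0.2,0,0,0,0.3],
    [0,0,0.2,0,0,0,0.3],
    [0,0,0.2,0,0,0,0.3],
    [0,0,2,0,0,0,0.3],
    [0,0,5,0,0,0,0.3],
    [0,0,9,0,0,0,0.3],
    [-3,0,11,0,0,0,0.3],
    [-6,0,11,0,0,0,0.3],
    [-6,0,11,0,0,0,0.3]
  ]
}}

```text
t: 9.72
ee_pos: [512.8, 98.6, 175.8]
orientation: [-0.549, -3.091, 0.001]
ft_force: [0.1, 0.2, -0.8]
width: 57.1
grasp_force: 0.0
```

```bash
python3 - <<'E'
from p import *
w=grab("wrist");a=grab("scene");b=grab("side")
o=ctrl.get_obs();print(o["t"],o["width"],o["ee_pos"],o["ft_force"])
f=lambda x:cv2.resize(x,(400,300),interpolation=cv2.INTER_CUBIC)
tub=[576.5,98.9]
def mk(d,x0,y0,W,Hh):
    c=f(d["image"][y0:y0+Hh,x0:x0+W]).copy();k=400/W
    for z,col in((84,(0,255,0)),(97,(255,0,0))):
        pts=np.array([(proj(d,[tub[0]+57*np.cos(t),tub[1]+57*np.sin(t),z])+.5-[x0,y0])*k for t in np.linspace(0,6.283,60)])
        cv2.polylines(c,[pts.astype(int)],True,col,1)
    return c
c=[f(a["image"][160:235,235:335]),mk(a,235,160,100,75),mk(b,225,125,100,75),mk(w,0,0,512,384)]
cv2.imwrite("pics/q5.png",np.vstack([np.hstack(c[:2]),np.hstack(c[2:])])[:,:,::-1])
E
```

```text
9.8667 57.03660590190366 [517.74584453  98.81015154 175.27057665] [-0.43954542  0.22685898  0.65288149]
```

View pics/q5.png

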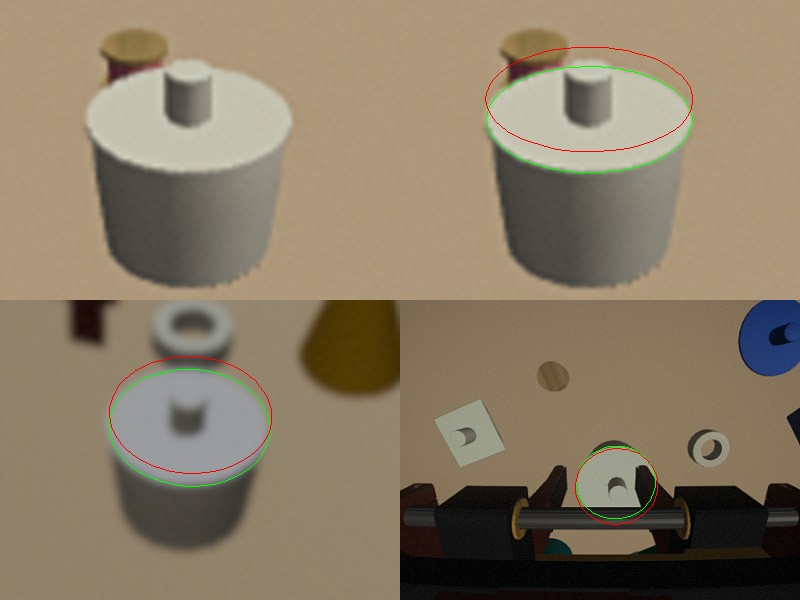

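The lid sits flat on the rim. Its plate matches the snapped-home outline (z 84, green) all round in every view, and the tub is upright. Handing in.

```bash
python3 -c "
from workcell import ctrl
print(ctrl.close_job())"
```

```text
the job is handed in; nothing more can be done
None
```

The large lid is on the tub and pressed until it met a hard stop (27 N). After release the pictures show it flat on the rim all round, the tub upright, and the other lids untouched; the job is handed in at about 10 s of the 38 s allowed, with no verdict returned.

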